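# Let down the ratchet drum of a tool balancer

### The arm

A 6-joint arm with a two-finger parallel gripper is mounted at the origin on a cart in front of the work surface, level with it; the furniture and walls round the work are solid. World frame = base frame: x ahead of the robot, y to its left, z up, the work surface at z = 0. Lengths are in m, angles in degrees, forces in N, time in s.
With the tool pointing down it reaches from about 0.35 to 0.875 m from the base axis. Payload 4.2 kg.
Tool frame: the origin (TCP) lies on the centre line of the jaws, within the pads' length; the fingertips stand 19 mm ahead of it and the grasp point (between the pads) is the TCP; z points along the fingers, y is the line along which they close (so a half turn about z gives the same grasp; the last joint's range is limited). The gripper opens to 87 mm and grips with 3 to 60 N. Pads are 19 mm wide; open, the fingers measure 117 mm over their backs; the gripper's body (75 mm by 190 mm) begins 51 mm behind the grasp point.
Start: joints at [81.509, 22.042, 0.453, 0, -68.411, -14.817], TCP at [0.247, 0.574, 0.217] pointing down, gripper open.
Joint ranges: [-179.83, 179.83], [-69.29, 118.12], [-61.27, 80.66], [-181.25, 117.63], [-171.15, -9.14], [-177.46, 177.46]. Speed limits (degrees/s): [159.86, 159.86, 180, 180, 180, 180].

### API

Orientations are given as a 3x3 rotation matrix whose columns are the frame's x, y, z axes.
In Python, from station import sense, capture, finish_job, search_frame, masks_of gives the robot as it stands.
- The arm moves only by the tool drive_tool, never from a script. Its argument "rows" is a list of rows, each a list of 7 numbers: the opening in per cent of the stroke, from 0 (shut) to 100 (fully open), then the shift along the world's x, y, z in mm, then the turn, a rotation vector about the world's x, y, z in rad. In form: [[fingers, dx, dy, dz, wx, wy, wz], ...]. A call has 1 to 5 rows; each row shifts and turns the commanded pose from where the row before left it; what a row does not reach is not made up. A row lasts 1/12 s, in which the tool goes at most 41.7 mm and 7.16 degrees, less where a joint would pass 70% of its speed; a pose out of reach is approached as far as the arm can. A call is refused whole if a number of a shift passes 41.7 or a number of a turn 0.125, either way. A call with a gripper value outside its range is refused whole. The fingers move at their own pace and stop on an object; the grip force is fixed at half the most. Time passes only in rows, so rows that do not move let the fingers close. It gives the time, the measured TCP pose, the force, the opening and the grip force at its end, in the units of the state.
- sense(): the state, without advancing time (a new reading comes with each control period).
- capture(name): name is "side" or "top" or "wrist"; returns a dict with "frame" (420x560x3 uint8, red, green, blue), "z_map" (420x560 float32, m along the optical axis (not along the pixel's ray), 0 where there is no reading), "fx", "fy", "cx", "cy" (pixels), "distortion" ([k1, k2, p1, p2, k3] as OpenCV has them; the pictures are not rectified), "R" (3x3) and "t" (3): a world point X has camera coordinates R X + t; the wrist camera has in their place "T_tool_cam" (4x4, takes a point from camera to tool coordinates, whose origin is the TCP and whose axes are the flange's). Camera axes: x right, y down, z forward; pixel columns grow to the right and rows downward; lengths in m; the calibration is good to about 2 mm. A picture is of the moment at which its call begins: read the wrist's pose just before it.
- finish_job(): hands the job in; it is judged then, once.
Trained networks look in a picture, given as the dict that the camera call returned (one of the last four; its "shot" number tells which), for a name from the list of things; names that differ only in an ending like _2 or _b are one class to them, and where a whole thing is asked for, a point or a joint stands for the part that bears it (a point fixed in the world has none). Each returns a list of dicts, best first, with "p" (0 to 1); they miss things now and then, are a little off and sometimes report something else, mostly with a low value. They report only what shows in the picture. A call takes as long as a camera call.
- search_frame(label, picture): "xy" ([column, row] in pixels, amid what is visible of it).
- masks_of(label, picture): "region" (420x560 bool, what is visible of it) and "xy" ([column, row] in pixels, amid what is visible of it).
The state is a dict: "time_s": time; "joints": joint angles; "joint_velocities": joint speeds; "effort": joint torques, N m; "tcp_pos": TCP position; "ee_rot": TCP orientation; "wrist_force": force on the tool from outside, world axes, zero at the start; "moment": the same for the moment, N m; "gripper_width": opening from 0.0 (shut) to 1.0 (fully open); "gripper_force": force on a finger pad.
Only numpy, scipy, OpenCV 4.12 (cv2) and the standard library are available. Lean on these libraries where they do the work, as an engineer would, in place of code of your own. Each camera call takes 0.05 s, during which the arm holds its last target. There are 200 camera calls.

### The job

Let the spring drum of the tool balancer on the bench right down: lift the pawl clear of the toothed wheel and lay it back, then turn the crank gently back (over the top towards the pawl's pivot) until the drum's lug comes up against its end stop, without forcing it. Then drop the pawl so that its nose goes right down into the deep notch, let go, and leave the other things on the bench as they are.

Things in the scene. Friction and masses are not known exactly. Their poses are not given: they have to be found in the camera images.
- winder: Drum stand, screwed down: grey base 160 x 112 x 10 mm with a level shaft, centre at z 70 mm. Origin on the bench under the middle of the toothed wheel; z up, y along the shaft, x from the pawl's pivot towards the wheel. Drum at y +8 to +50 mm, crank at y -36 to -98 mm. Turning back moves the top of the wheel and crank towards -x, to the pawl's pivot; the pawl, while down, blocks it.
- wheel_mid (a point): Centre of the steel toothed wheel: 80 mm across, 14 mm thick, twelve pitches of 30 degrees, teeth 6 mm high. It has one deep notch, 14 mm deep and 13 mm wide for the pawl's 6 mm nose, which comes under the nose only when the drum is against its end stop or within 2 mm of it at the rim.
- pivot (a point): Centre of the pawl's hinge, whose axis runs along the stand's y: at stand x -60, y 0, z 114 mm.
- lift_bar (a point): Middle of the pawl's lift bar, a round cross bar 10 mm thick, 44 mm long along the stand's y, on a stub 8 mm thick along x at the nose end; 72 mm from pivot. Pawl at 0: bar at stand x 0, z 154 mm; pinch it along x (fingers to 28 mm below its middle) or over its ends. Pawl laid back: bar at x -117, z 158 mm, stub nearly level on its +x side: push it over from -x, or pinch the ends.
- pawl (a joint): Pawl angle, rad: 0 nose at the bottom of the deep notch; 0.13 at the foot of an ordinary tooth; 0.25 on a crest (clear of all teeth above 0.3); 1.9 laid back on its rest. At the start it rests on ordinary teeth. It (about 0.12 kg) swings freely: let go below 0.9 it drops on to the wheel, let go beyond 1.2 it falls back on its rest and stays.
- shaft (a point): Point on the shaft's axis abreast of the middle of the crank's sleeve: stand x 0, y -74, z 70 mm.
- crank_grip (a point): Middle of the crank's black round sleeve, 14 mm thick, 48 mm long along the stand's y, turning freely on its pin; 50 mm from the shaft axis. Drag is 3 to 5 N at the sleeve; it stays where left. Elevation from the stand's +x (90 = above the shaft, more = towards -x): starts at 45 to 85 degrees, at the end stop 105 to 155, different each time as the crank is clamped on anyhow: to be felt.
- stop_post: End stop: a square steel post, 16 x 12 mm, on the base plate at stand x -48, y +49 mm, its top at z 65 mm; origin at its foot (z 10 mm). The lug on the drum's flange, a round end 10 mm thick 48 mm from the shaft axis, comes down on its top when the drum is fully let down. The force on it must stay below 25 N.
- kapton: Bystander: roll of amber tape, 66 mm across, 19 mm high, lying flat beside the stand; origin under its middle.
- cutters: Bystander: side cutters lying flat beyond the stand, 113 x 41 x 13 mm; origin under the middle.
- board_a: Bystander: small circuit board, 42 x 62 x 12 mm, beside the crank; origin under its middle.
- driver_0: Bystander: thin precision screwdriver lying in front of the stand, 154 x 9 x 9 mm; origin under the middle.
- usb_probe: Bystander: small adapter stick, 64 x 24 x 12 mm, beyond the crank; origin under its middle.
- tip_tin: Bystander: dark cup of brass wool, 68 mm across, 40 mm high; origin under its middle.

How it is judged:
By the outcome, as a careful person would: the job done as asked, in the order asked, and still so for the second after the job is handed in, with the robot touching nothing.
It also fails if it takes over 69 s, if anything falls off the work surface, if the arm or the gripper's body presses on something with over 40 N, if the wrist force passes 120 N, or if a joint passes its speed limit or range.

## Working session

There is one attempt and no reset: what is moved stays moved. The work goes in short steps, Python scripts to look and compute and a tool call to move; the robot and the scene stay as the last step left them, time stands still between calls to the robot, and variables do not carry over. Pictures are saved under pics/ and viewed, at most 10 in all, crops included, and the job is handed in when it is done.

Besides the shell and the picture viewer there is one more tool, called after "Emit:" as name(argument=value, ...) on one line, values as JSON. drive_tool: Moves the arm, as the interface text tells. Its arguments: {"type":"object","properties":{"rows":{"type":"array"}},"required":["rows"]}

```bash
mkdir -p pics; ls; cat > h.py <<'E'
import numpy as np, cv2
from station import sense, capture, finish_job, search_frame, masks_of
def cam(c):
    K=np.array([[c['fx'],0,c['cx']],[0,c['fy'],c['cy']],[0,0,1]]);return K,np.array(c['distortion'],float)
def world(c,uv,z=None):
    """uv Nx2, depth z (N) -> world"""
    K,d=cam(c);uv=np.atleast_2d(np.array(uv,float))
    if z is None: z=c['z_map'][uv[:,1].round().astype(int),uv[:,0].round().astype(int)]
    n=cv2.undistortPoints(uv[:,None],K,d)[:,0]
    P=np.c_[n,np.ones(len(n))]*np.asarray(z)[:,None]
    return (P-np.array(c['t']))@np.array(c['R'])
def proj(c,X):
    K,d=cam(c);return cv2.projectPoints(np.atleast_2d(X).astype(float),cv2.Rodrigues(np.array(c['R']))[0],np.array(c['t'],float),K,d)[0][:,0]
E
python3 - <<'E'
from h import *
for n in ['top','side']:
    c=capture(n); cv2.imwrite(f'pics/{n}0.png',c['frame'][:,:,::-1])
    for l in ['winder','wheel_mid','lift_bar','crank_grip','stop_post','pawl','kapton','cutters','board_a','driver_0','usb_probe','tip_tin']:
        r=masks_of(l,c)
        if r:
            m=r[0]['region']&(c['z_map']>0); v,u=np.nonzero(m)
            W=world(c,np.c_[u,v]) if len(u) else np.zeros((1,3))
            print(n,l,round(r[0]['p'],2),np.round(r[0]['xy']),len(u),np.median(W,0).round(3),W.min(0).round(3),W.max(0).round(3))
E
```

```text
pics
top winder 0.9 [303. 202.] 4003 [0.56  0.072 0.013] [ 0.48  -0.047 -0.003] [0.649 0.136 0.174]
top wheel_mid 0.56 [304. 205.] 4148 [0.56  0.072 0.013] [ 0.481 -0.046 -0.005] [0.649 0.14  0.174]
top lift_bar 0.64 [310. 205.] 366 [0.555 0.057 0.128] [0.506 0.035 0.007] [0.587 0.075 0.174]
top crank_grip 0.84 [304. 194.] 1026 [0.58  0.066 0.096] [ 0.537 -0.05  -0.001] [0.627 0.109 0.172]
top stop_post 0.62 [282. 220.] 34 [0.529 0.107 0.064] [0.525 0.102 0.041] [0.537 0.111 0.068]
top pawl 0.59 [313. 205.] 335 [0.552 0.057 0.129] [0.506 0.034 0.011] [0.577 0.073 0.174]
top kapton 0.71 [247. 194.] 678 [0.583 0.184 0.019] [ 0.55   0.151 -0.004] [0.619 0.217 0.025]
top cutters 0.8 [311. 147.] 458 [0.698 0.053 0.011] [ 0.661  0.001 -0.002] [0.719 0.108 0.017]
top board_a 0.58 [386. 208.] 548 [ 0.57  -0.105  0.003] [ 0.548 -0.136 -0.003] [ 0.591 -0.074  0.014]
top driver_0 0.52 [332. 268.] 155 [0.433 0.006 0.008] [ 0.423 -0.025 -0.005] [0.437 0.059 0.013]
top usb_probe 0.52 [371. 166.] 226 [ 0.66  -0.076  0.012] [ 0.633 -0.087  0.004] [ 0.693 -0.061  0.018]
top tip_tin 0.75 [184. 302.] 8
[... 239 characters left out ...]
 [0.653 0.14  0.171]
side lift_bar 0.67 [264. 216.] 217 [0.571 0.053 0.151] [ 0.401  0.032 -0.001] [0.582 0.078 0.171]
side crank_grip 0.87 [271. 244.] 1024 [0.596 0.06  0.091] [ 0.428 -0.05  -0.006] [0.618 0.14  0.123]
side pawl 0.68 [296. 302.] 187 [0.71  0.081 0.01 ] [ 0.674  0.035 -0.002] [0.72  0.108 0.015]
side kapton 0.97 [318. 253.] 559 [0.59  0.183 0.017] [ 0.531  0.151 -0.003] [0.62  0.222 0.024]
side cutters 0.72 [294. 302.] 224 [0.709 0.081 0.01 ] [ 0.67   0.028 -0.004] [0.721 0.11  0.015]
side board_a 0.71 [338. 190.] 447 [0.382 0.313 0.026] [ 0.337  0.283 -0.001] [0.405 0.347 0.043]
side tip_tin 0.96 [339. 189.] 452 [0.376 0.313 0.028] [ 0.283  0.283 -0.003] [0.403 0.361 0.043]
```

```bash
python3 - <<'E'
import cv2,numpy as np
a=cv2.imread('pics/top0.png')[130:280,230:410];b=cv2.imread('pics/side0.png')[180:320,190:360]
a=cv2.resize(a,(400,333),interpolation=2);b=cv2.resize(b,(400,333),interpolation=2)
cv2.imwrite('pics/ab.png',np.hstack([a,b]))
from h import *
c=capture('top');z=c['z_map'];v,u=np.nonzero(z>0);W=world(c,np.c_[u,v])
near=(abs(W[:,0]-.56)<.12)&(abs(W[:,1]-.055)<.115)
b=near&(abs(W[:,2]-.010)<.0035)
m=np.zeros(z.shape,np.uint8)
# high points: bar
h=near&(W[:,2]>.148); print('bar',h.sum(),W[h].mean(0),cv2.minAreaRect(W[h][:,:2].astype(np.float32)*1000))
p=near&(W[:,2]>.07)
np.set_printoptions(suppress=True,precision=3)
# height map 5mm
H=np.zeros((40,44))
for x,y,zz in W[near]:
    i=int((x-.44)/.006);j=int((.18-y)/.006)
    if 0<=i<40 and 0<=j<44:H[i,j]=max(H[i,j],zz*1000)
for i in range(39,-1,-1): print(int(440+i*6),' '.join('%3d'%q if q>6 else '  .' for q in H[i]))
E
```

```text
bar 130 [0.56505111 0.0541017  0.16884943] ((565.5590209960938, 53.78166961669922), (42.99802780151367, 10.00515365600586), 82.81498718261719)
674   .   .   .   .   .   .   .   .   .   .   .   .   .   .   .   .   .   .  14  13  14  15  14  13  14   .   .   .   6   .   .   .   .   .   .   .   .   .   .   .   .   .   .   .
668   .   .   .   .   .   .   .   .   .   .   .   .   .   .   .   .   .   .   .   .  10  12  15  16  15  13  14  12  11   .   .   6   .   .   .   .   .   .   .   .   .   .   .   .
662   .   .   .   .   .   .   .   .   .   .   .   .   .   .   .   .   .   .   .   .   .   .   .  10  10  14  15  15  15   .   .   .   .   .   .   .   .   .   .   .   .   .   .   .
656   .   .   .   .   .   .   .   .   .   .   .   .   .   .   .   .   .   .   .   .   .   .   .   .   .   .   .  12  12   .   .   .   .   .   .   .   .   .   .   .   .   .   .   .
650   .   .   .   .   .   .   .   .   .   .   .   .   .   .   .   .   .   .   .   .   .   .   .   .   .   .   .   .   .   .   .   .   .   7   .   .   .   .   .   .   .   .   .   .
644   .   .   .   .   .   .   .   .   .   .  10  13  13  
[... 5542 characters left out ...]
   .   .   .   .   .   .   .   .   .   .   .   .   .   .   .   .   .   .   .   .   .   .   .   .   .   .   .   .   .   .   .   .   .   .   .   .   .   .   .   .
452   .   .   .   .   .   .   .   .   .   .   .   .   .   .   .   .   .   .   .   .   .   .   .   .   .   .   .   .   .   .   .   .   .   .   .   .   .   .   .   .   .   .   .   .
446   .   .   .   .   .   .   .   .   .   .   .   .   .   .   .   .   .   .   .   .   .   .   .   .   .   .   .   .   .   .   .   .   .   .   .   .   .   .   .   .   .   .   .   .
440   .   .   .   .   .   .   .   .   7  10   8   9   8   8   7   .   .   .   .   .   .   .   .   .   .   .   .   .   .   .   .   .   .   .   .   .   .   .   .   .   .   .   .   .
```

View pics/ab.png

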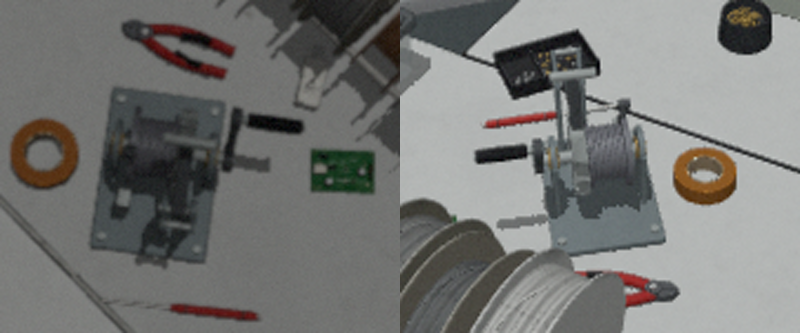

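```bash
cat >> h.py <<'E'
O=np.array([.5725,.053]);YAW=np.radians(-7.2)
Rs=lambda yaw=YAW:np.array([[np.cos(yaw),-np.sin(yaw),0],[np.sin(yaw),np.cos(yaw),0],[0,0,1]])
def st(W,O=O): return (np.atleast_2d(W)-np.r_[O,0])@Rs()
def wd(S,O=O): return np.atleast_2d(S)@Rs().T+np.r_[O,0]
E
python3 - <<'E'
from h import *
np.set_printoptions(suppress=True,precision=4)
s=sense();print(s['time_s'],s['tcp_pos'],np.array(s['ee_rot']),s['wrist_force'])
cs=[capture('top'),capture('side')]
P=[]
for c in cs:
    v,u=np.nonzero(c['z_map']>0);P.append(world(c,np.c_[u,v]))
W=np.vstack(P)
for i in range(17,-1,-1):
    x0=.25+i*.05;print('%.2f'%x0,' '.join('%4d'%(1000*W[(W[:,0]>=x0)&(W[:,0]<x0+.05)&(W[:,1]<=y0)&(W[:,1]>y0-.05),2].max(initial=0)) for y0 in np.arange(.45,-.45,-.05)))
for n,Q in zip(['top','side'],P):
    S=st(Q)*1000
    k=lambda a,b,c_:(S[:,0]>a[0])&(S[:,0]<a[1])&(S[:,1]>b[0])&(S[:,1]<b[1])&(S[:,2]>c_[0])&(S[:,2]<c_[1])
    b=S[k((-120,120),(-120,120),(6,14))];print(n,'base pct',np.percentile(b[:,:2],[1,5,95,99],axis=0).ravel())
    b=S[k((-40,40),(-40,40),(145,185))];print('bar',b.mean(0),b.min(0),b.max(0),len(b))
    b=S[k((-10,60),(-105,-52),(80,150))];print('sleeve',b.mean(0),b.min(0),b.max(0),len(b))
    A=np.c_[b[:,0],b[:,2],np.ones(len(b))];
    from scipy.optimize import least_squares
    if len(b)>10:
        r=least_squares(lambda p:np.hypot(b[:,0]-p[0],b[:,2]-p[1])-7,[b[:,0].mean(),110],loss='soft_l1').x;print('sleeve c',r,np.degrees(np.arctan2(r[1]-70,r[0])))
    b=S[k((-45,20),(38,66),(112,130))];print('lug',len(b));
    if len(b): print(b.mean(0),b.min(0),b.max(0))
    b=S[k((-60,-36),(40,58),(58,72))];print('post',b.mean(0),len(b)) if len(b) else 0
    b=S[k((-95,-60),(-30,30),(133,160))];print('rest',b.min(0),b.max(0),len(b)) if len(b) else 0
E
```

```text
1.35 [0.2473 0.574  0.2174] [[ 0.9184 -0.3957  0.    ]
 [-0.3957 -0.9184  0.    ]
 [ 0.     -0.0001 -1.    ]] [ 0.2897  0.9559 -0.6601]
1.10   54    0    0    0    0    0    0    0    0    0    0    0    0    0    0    0    0    0
1.05   56    3    1    2    2    4    4    5  286  291  289  287    0    0    0    0    0    0
1.00   20   28   22   45   30    5    5    5    6  286  290  290  289  288  288    0    0    0
0.95   33   35  348  349   56   28    7    5    5    6  286  290  289  288  289  288  287    0
0.90   36   31  544  596  631  662  665    7    6    7  179  687  653  289  289  289  288    0
0.85   36   32  540  521  635  660  664    6   10  203  680  684  683  624  289  289  288    0
0.80   36   40    6    6    7    6    8    6  192  203  668  644  551  551  546  290  288    0
0.75   23   37    6    5    6    5    5    5  166  197  639  612  568  507  287  292  290    0
0.70    6    6    4    7    5    6   13   16  111  154  602  573  558  521  166  288  290    0
0.65  588    5    6    5    5    5   10   16   15  124  168  569  560  499  192  182  287  286
0.60  584  622
[... 1102 characters left out ...]
.762  119.492 ] [-17.9756  43.1701 114.7916] [ -8.2749  54.9092 122.5725]
post [-46.6425  48.9765  64.663 ] 48
rest [-79.1926 -14.0649 133.4614] [-64.7707  15.263  147.4476] 72
side base pct [-74.4639 -34.9318 -32.447  -31.0161  71.9968  72.2363 117.1027 109.1351]
bar [ -2.8084  -0.3637 163.5937] [ -9.7045 -21.8724 145.2388] [  4.1704  21.244  171.8544] 123
sleeve [ 33.7959 -75.8556 114.829 ] [ 24.3114 -99.4472 105.6441] [ 39.405  -52.5451 120.6503] 135
sleeve c [ 29.6585 111.1353] 54.20848125122528
lug 25
[ -9.8755  48.8891 118.1629] [-18.7006  43.2529 112.9064] [ -5.4262  54.8616 122.3522]
post [-49.492   45.2074  64.2805] 2
rest [-76.0841 -14.5489 133.2704] [-61.5703  15.0514 145.4808] 45
```

```bash
python3 - <<'E'
from h import *
for n in ['top','side']:
    c=capture(n);v,u=np.nonzero(c['z_map']>0);W=world(c,np.c_[u,v])
    print(n)
    for i in range(19,-1,-1):
        x0=.45+i*.02;print('%.2f'%x0,' '.join('%4d'%(1000*W[(W[:,0]>=x0)&(W[:,0]<x0+.02)&(W[:,1]<=y0)&(W[:,1]>y0-.02),2].max(initial=0)) for y0 in np.arange(.06,-.3,-.02)))
    cv2.imwrite(f'pics/{n}1.png',cv2.resize(c['frame'][:,:,::-1],(800,600)))
E
```

```text
top
0.83    4    6    0  200  202  193  203  199  180  169    0  139  133  286  246    0    0    0
0.81    5   14  191  196  191  206  203  190  186  158  169  173  140    0  237  229    0    0
0.79    4  171  175  181  197  203  193  191  169  192  189  171  154  155    3  236  250    0
0.77    4  139  158  182  192  188  189  170  200  198  183  178  184  165  105    0  285  287
0.75    4    5  142  172  168  175  164  195  199  187  189  195  185  163    0   85  116  287
0.73    5    5  111  136  151  143  187  196  187  189  200  194  178  143  164  169  114    0
0.71   15    5    4    3    5  158  183  178  184  199  199  540  538  520  188  175  148  128
0.69   16   15   16    9    5  154  154  552  566  569  565  556  537  511  486  172  176  161
0.67   16   15   17    5    4    6  125  168  547  563  558  535  511  481  183  192  185  171
0.65   10   15   14    5    5    3   15  144  150  130  168  190  195  182  197  197  187  150
0.63   14   14   13    5    6   11   16   14    4  144  176  182  179  196  197  192  161  200
0.61   75   16   16    4    5    4    4    4    4  
[... 2008 characters left out ...]
  158  172  176    0  199  201  181
0.57  169  163  117    3  117  117    0    0    0    0    0  130    0    0  185  197  198  181
0.55  171  172   77    3    2    2    4    0    0    0    0    0    0  152  183  184  173  202
0.53  127   12    3    2    3    3    2    2    0    0    0    0    0  157  158    0  191  196
0.51  128   11    3    2    2    2    3    2    2    2    0    0    0    0    0  167  181    0
0.49  144   17    3    2    3    4    2    3    4    3    0    0    0    0    0  151    0    0
0.47   10   13    0    0    1    3    2    2    2    1    2    0    0    0    0    0    0    0
0.45    2    1    3    2    2    3    3    2    3    3    3    0    0    0    0    0    0    0
```

View pics/top1.png

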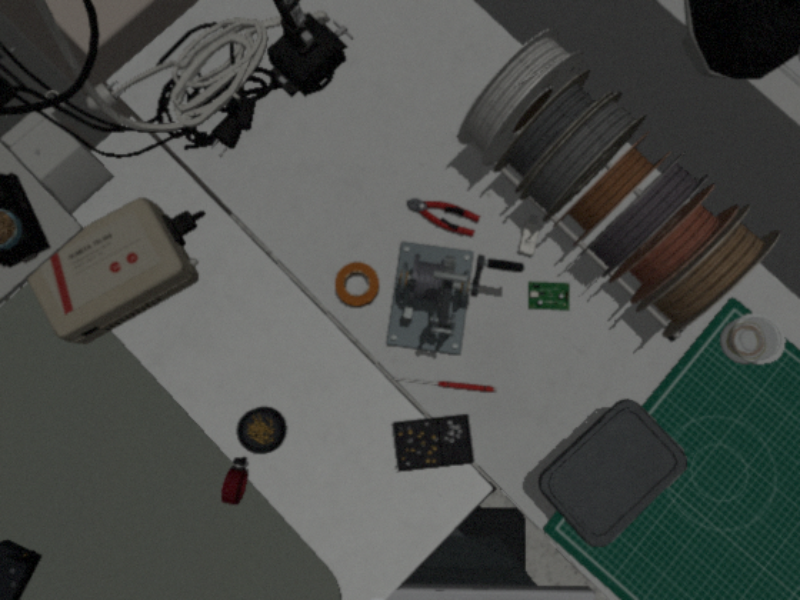

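View pics/side0.png

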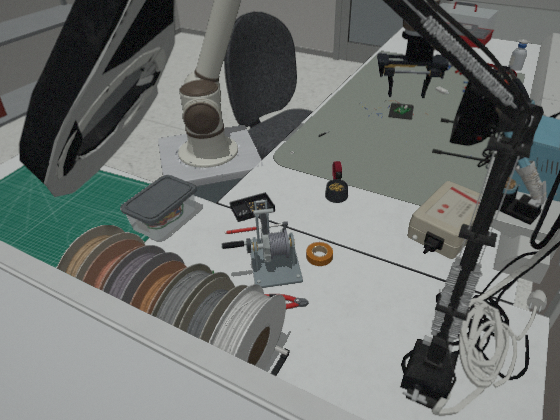

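Emit:
drive_tool(rows=[[100, 21, -34.5, 0, 0, 0, 0.0187], [100, 21, -34.5, 0, 0, 0, 0.0187], [100, 21, -34.5, 0, 0, 0, 0.0187], [100, 21, -34.5, 0, 0, 0, 0.0187], [100, 21, -34.5, 0, 0, 0, 0.0187]])

```text
time_s: 1.97
tcp_pos: [0.3528, 0.3998, 0.2175]
ee_rot: [[0.952, -0.307, 0.0], [-0.307, -0.952, 0.0], [0.0, -0.0, -1.0]]
wrist_force: [0.9, -0.4, 0.4]
gripper_width: 1.002
gripper_force: 0.0
```

Emit:
drive_tool(rows=[[100, 21, -34.5, 0, 0, 0, 0.0187], [100, 21, -34.5, 0, 0, 0, 0.0187], [100, 21, -34.5, 0, 0, 0, 0.0187], [100, 21, -34.5, 0, 0, 0, 0.0187], [100, 21, -34.5, 0, 0, 0, 0.0187]])

```text
time_s: 2.38
tcp_pos: [0.4579, 0.2272, 0.2178]
ee_rot: [[0.976, -0.217, 0.001], [-0.217, -0.976, 0.001], [0.001, -0.001, -1.0]]
wrist_force: [0.6, 0.5, -0.1]
gripper_width: 1.002
gripper_force: 0.0
```

Emit:
drive_tool(rows=[[100, 21, -34.5, 0, 0, 0, 0.0187], [100, 21, -34.5, 0, 0, 0, 0.0187], [100, 21, -34.5, 0, 0, 0, 0.0187], [100, 21, -34.5, 0, 0, 0, 0.0187], [100, 20, -34.5, 0, 0, 0, 0.0187]])

```text
time_s: 2.8
tcp_pos: [0.5621, 0.0546, 0.2177]
ee_rot: [[0.992, -0.125, 0.001], [-0.125, -0.992, 0.0], [0.001, -0.0, -1.0]]
wrist_force: [1.2, 0.6, -0.3]
gripper_width: 0.996
gripper_force: 0.0
```

```bash
cat >> h.py <<'E'
def wrist():
    s=sense();c=capture('wrist');T=np.eye(4);T[:3,:3]=np.array(s['ee_rot']);T[:3,3]=s['tcp_pos']
    M=np.linalg.inv(T@np.array(c['T_tool_cam']));c['R']=M[:3,:3];c['t']=M[:3,3];return s,c
E
python3 - <<'E'
from h import *
np.set_printoptions(suppress=True,precision=2)
s,c=wrist();v,u=np.nonzero(c['z_map']>0);S=st(world(c,np.c_[u,v]))*1000
b=S[(abs(S[:,0])<40)&(abs(S[:,1])<40)&(S[:,2]>150)&(S[:,2]<180)];print(len(b),b.mean(0) if len(b) else 0, b.min(0),b.max(0),st(s['tcp_pos'])*1000)
b=b[b[:,2]>b[:,2].max()-4];print(b.mean(0),b[:,2].max())
cv2.imwrite('pics/w1.png',c['frame'][:,:,::-1])
E
```

```text
987 [ -5.     1.46 167.42] [-11.97 -20.35 150.07] [  0.65  23.1  171.79] [[-10.48   0.28 217.65]]
[ -6.08   1.59 169.54] 171.7942739779048
```

View pics/w1.png

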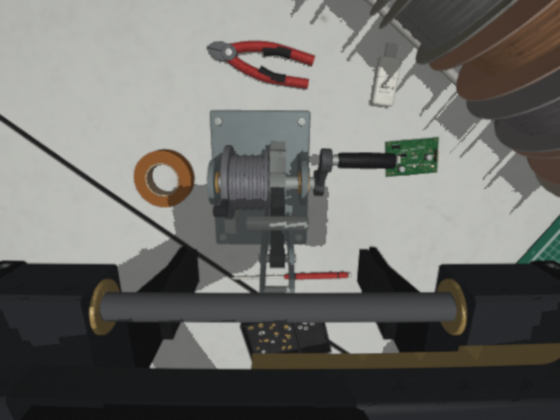

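Emit:
drive_tool(rows=[[100, 4.6, 0.2, -10, 0, 0, 0], [100, 0, 0, -25, 0, 0, 0], [90, 0, 0, -20, 0, 0, 0], [70, 0, 0, 0, 0, 0, 0], [60, 0, 0, 0, 0, 0, 0]])

```text
time_s: 3.27
tcp_pos: [0.5651, 0.057, 0.1613]
ee_rot: [[0.992, -0.125, -0.003], [-0.125, -0.992, -0.001], [-0.002, 0.002, -1.0]]
wrist_force: [0.8, 0.9, 0.6]
gripper_width: 0.856
gripper_force: 0.0
```

Emit:
drive_tool(rows=[[40, 0, 0, 0, 0, 0, 0], [40, 0, 0, 0, 0, 0, 0], [40, 0, 0, 0, 0, 0, 0], [40, 0, 0, 0, 0, 0, 0], [40, 0, 0, 0, 0, 0, 0]])

```text
time_s: 3.68
tcp_pos: [0.5658, 0.0552, 0.1634]
ee_rot: [[0.992, -0.125, -0.0], [-0.125, -0.992, -0.003], [0.0, 0.003, -1.0]]
wrist_force: [0.6, -8.0, 0.7]
gripper_width: 0.483
gripper_force: 15.7
```

Emit:
drive_tool(rows=[[40, -5.7, 0.2, 5.0, 0, 0, 0], [40, -5.7, 0.4, 5.0, 0, 0, 0], [40, -6.5, 0.8, 3.6, 0, 0, 0], [40, -6.5, 0.8, 3.6, 0, 0, 0]])

```text
time_s: 4.02
tcp_pos: [0.5408, 0.0591, 0.1803]
ee_rot: [[0.992, -0.126, 0.001], [-0.126, -0.992, 0.001], [0.0, -0.001, -1.0]]
wrist_force: [-0.0, 0.0, 1.0]
gripper_width: 0.404
gripper_force: 0.0
```

```bash
python3 - <<'E'
from h import *
np.set_printoptions(suppress=True,precision=2)
s,c=wrist();c2=capture('side')
print(s['gripper_width'],s['gripper_force'],st(s['tcp_pos'])*1000)
for q in (c,c2):
    v,u=np.nonzero(q['z_map']>0);S=st(world(q,np.c_[u,v]))*1000
    b=S[(S[:,0]>-70)&(S[:,0]<30)&(abs(S[:,1])<16)&(S[:,2]>140)&(S[:,2]<185)];print(len(b),b.mean(0) if len(b) else 0, b.min(0),b.max(0))
cv2.imwrite('pics/w2.png',np.hstack([cv2.resize(c['frame'][60:300,140:420,::-1],(400,343)),cv2.resize(c2['frame'][150:290,190:350,::-1],(400,343),interpolation=2)]))
E
```

```text
0.40368810064404165 0.0 [[-32.22   2.1  180.26]]
1230 [ -5.71   0.43 164.81] [-70.   -15.99 140.08] [  2.6   15.93 171.96]
116 [ -8.57  -0.01 159.19] [-69.97 -15.38 140.13] [  4.53  15.92 171.4 ]
```

View pics/w2.png

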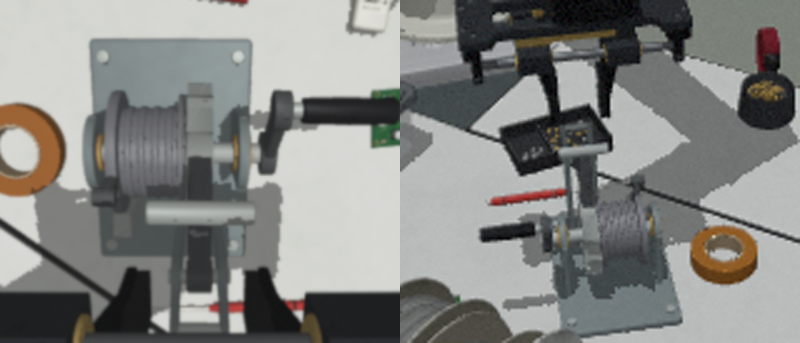

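Emit:
drive_tool(rows=[[80, 0, 0, 0, 0, 0, 0], [80, 0, 0, 0, 0, 0, 0], [80, 0, 0, 0, 0, 0, 0], [80, 13, -2.3, -9, 0, 0, 0], [80, 13, -2.3, -9, 0, 0, 0]])

```text
time_s: 4.53
tcp_pos: [0.5681, 0.0545, 0.1619]
ee_rot: [[0.992, -0.125, 0.001], [-0.125, -0.992, 0.001], [0.001, -0.001, -1.0]]
wrist_force: [0.1, -0.5, 1.1]
gripper_width: 0.689
gripper_force: 0.0
```

Emit:
drive_tool(rows=[[0, 0, 0, 0, 0, 0, 0], [0, 0, 0, 0, 0, 0, 0], [0, 0, 0, 0, 0, 0, 0], [0, 0, 0, 0, 0, 0, 0], [0, 0, 0, 0, 0, 0, 0]])

```text
time_s: 4.95
tcp_pos: [0.5673, 0.0545, 0.1621]
ee_rot: [[0.992, -0.126, 0.001], [-0.126, -0.992, 0.0], [0.001, -0.0, -1.0]]
wrist_force: [0.1, 0.5, 0.3]
gripper_width: 0.493
gripper_force: 20.3
```

Emit:
drive_tool(rows=[[0, 0, 0, 0, 0, 0, 0], [0, 0, 0, 0, 0, 0, 0], [0, 0, 0, 0, 0, 0, 0]])

```text
time_s: 5.2
tcp_pos: [0.5674, 0.0544, 0.162]
ee_rot: [[0.992, -0.126, 0.0], [-0.126, -0.992, 0.0], [0.0, -0.0, -1.0]]
wrist_force: [-0.2, 0.7, 0.6]
gripper_width: 0.469
gripper_force: 30.0
```

Emit:
drive_tool(rows=[[0, -2.9, 0.4, 2.6, 0, 0, 0], [0, -2.9, 0.4, 2.6, 0, 0, 0], [0, -2.9, 0.4, 2.5, 0, 0, 0], [0, 0, 0, 0, 0, 0, 0]])

```text
time_s: 5.53
tcp_pos: [0.5581, 0.0556, 0.1697]
ee_rot: [[0.992, -0.126, -0.0], [-0.126, -0.992, 0.0], [-0.0, -0.0, -1.0]]
wrist_force: [0.4, -0.4, -1.0]
gripper_width: 0.471
gripper_force: 30.0
```

Emit:
drive_tool(rows=[[0, -4.2, 0.5, 3.2, 0, 0, 0], [0, -6.5, 0.8, 3.7, 0, 0, 0], [0, -6.5, 0.8, 3.6, 0, 0, 0], [0, -7.1, 0.9, 2.2, 0, 0, 0], [0, -7.1, 0.9, 2.2, 0, 0, 0]])

```text
time_s: 5.95
tcp_pos: [0.5256, 0.0596, 0.1834]
ee_rot: [[0.992, -0.126, -0.002], [-0.126, -0.992, 0.0], [-0.002, -0.0, -1.0]]
wrist_force: [-0.9, 1.4, -4.2]
gripper_width: 0.45
gripper_force: 3.6
```

Emit:
drive_tool(rows=[[0, -7.4, 0.9, 0.7, 0, 0, 0], [0, -7.4, 0.9, 0.6, 0, 0, 0], [0, -7.4, 0.9, -0.9, 0, 0, 0], [0, -7.4, 0.9, -0.9, 0, 0, 0], [0, 0, 0, 0, 0, 0, 0]])

```text
time_s: 6.37
tcp_pos: [0.4961, 0.0629, 0.1837]
ee_rot: [[0.992, -0.126, -0.001], [-0.126, -0.992, 0.0], [-0.001, 0.0, -1.0]]
wrist_force: [-0.9, 0.1, 0.2]
gripper_width: 0.025
gripper_force: 0.0
```

Emit:
drive_tool(rows=[[25, 0, 0, 18, 0, 0, 0], [25, 32, -4, 0, 0, 0, 0], [25, 32, -4, 0, 0, 0, 0], [25, 32, -4, 0, 0, 0, 0], [25, 0, 0, 0, 0, 0, 0]])

```text
time_s: 6.78
tcp_pos: [0.5984, 0.0506, 0.2004]
ee_rot: [[0.992, -0.127, 0.002], [-0.127, -0.992, -0.001], [0.002, 0.001, -1.0]]
wrist_force: [0.5, 0.7, 0.2]
gripper_width: 0.234
gripper_force: 0.0
```

```bash
python3 - <<'E'
from h import *
np.set_printoptions(suppress=True,precision=2)
s,c=wrist();c2=capture('side')
print(s['gripper_width'],st(s['tcp_pos'])*1000)
for q in (c,c2):
    v,u=np.nonzero(q['z_map']>0);S=st(world(q,np.c_[u,v]))*1000
    b=S[(S[:,0]>-30)&(S[:,0]<8)&(abs(S[:,1])<30)&(S[:,2]>150)&(S[:,2]<175)];print(len(b),b.mean(0) if len(b) else 0, b.min(0),b.max(0))
cv2.imwrite('pics/s3.png',cv2.resize(c2['frame'][130:290,180:370,::-1],(760,640))[:600])
E
```

```text
0.23350454789249592 [[ 26.03   0.88 200.36]]
715 [ -4.12   1.68 165.85] [-10.81 -11.11 150.17] [  0.65  14.39 171.43]
114 [ -2.99  -0.37 164.98] [ -9.35 -21.61 150.15] [  2.58  21.11 172.82]
```

View pics/s3.png

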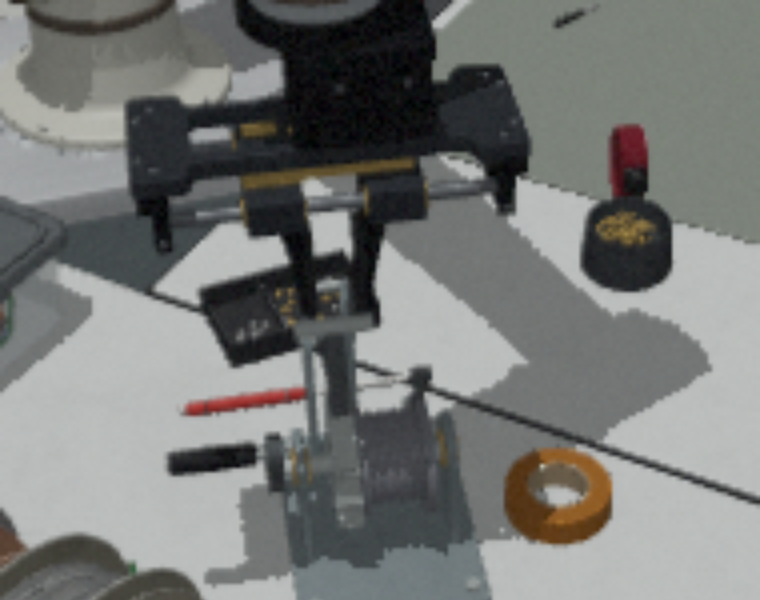

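Emit:
drive_tool(rows=[[25, 0, 0, -28, 0, 0, 0], [25, -8.4, 1.0, 0, 0, 0, 0], [25, -8.4, 1.0, 0, 0, 0, 0], [25, -6, 0.7, 4, 0, 0, 0], [25, -6, 0.7, 6, 0, 0, 0]])

```text
time_s: 7.3
tcp_pos: [0.5639, 0.0546, 0.1851]
ee_rot: [[0.992, -0.125, 0.001], [-0.125, -0.992, 0.0], [0.001, -0.0, -1.0]]
wrist_force: [-0.3, 0.1, 1.1]
gripper_width: 0.25
gripper_force: 0.0
```

```bash
cat > look.py <<'E'
from h import *
np.set_printoptions(suppress=True,precision=2)
s,c=wrist();c2=capture('side')
print(s['time_s'],s['gripper_width'],st(s['tcp_pos'])*1000,np.array(s['wrist_force']))
v,u=np.nonzero(c2['z_map']>0);S=st(world(c2,np.c_[u,v]))*1000
b=S[(S[:,0]>-130)&(S[:,0]<12)&(abs(S[:,1])<9)&(S[:,2]>138)&(S[:,2]<200)]
H=np.histogram2d(b[:,2],b[:,0],bins=[np.arange(138,200,6),np.arange(-130,13,6)])[0].astype(int)
for i in range(len(H)-1,-1,-1): print(138+6*i,' '.join('%2d'%q if q else ' .' for q in H[i]))
E
python3 look.py
```

```text
7.3 0.25034642994677847 [[ -8.7    0.49 185.12]] [-0.34  0.05  1.07]
192  .  .  .  .  .  .  .  .  .  .  .  .  .  .  .  .  .  .  .  .  .  .  .
186  .  .  .  .  .  .  .  .  .  .  .  .  .  .  .  .  .  .  .  .  .  .  .
180  .  .  .  .  .  .  .  .  .  .  .  .  .  .  .  .  .  .  .  .  .  .  .
174  .  .  .  .  .  .  .  .  .  .  .  .  .  .  .  .  .  .  .  .  .  .  .
168  .  .  .  .  .  .  .  .  .  .  .  .  .  .  .  .  .  .  .  1 10  7  .
162  .  .  .  .  .  .  .  .  .  .  .  .  .  .  .  .  .  .  .  .  1 17  .
156  .  .  .  .  .  .  .  .  .  .  .  .  .  .  .  .  .  .  .  .  . 13  .
150  .  .  .  .  .  .  .  .  .  .  .  .  .  .  .  .  .  .  .  .  .  9  .
144  .  .  .  .  .  .  .  .  .  1  .  .  .  .  .  .  .  .  .  .  2  6  4
138  .  .  .  .  .  .  .  .  3 11  1  .  .  .  .  .  .  .  .  .  .  5  4
```

Emit:
drive_tool(rows=[[25, 0, 0, 12, 0, 0, 0], [25, 17, -2.1, 0, 0, 0, 0], [25, 17, -2.1, 0, 0, 0, 0], [25, 0, 0, -15, 0, 0, 0], [25, 0, 0, -15, 0, 0, 0]])

```text
time_s: 7.82
tcp_pos: [0.6008, 0.0505, 0.1673]
ee_rot: [[0.992, -0.126, 0.005], [-0.126, -0.992, 0.001], [0.005, -0.002, -1.0]]
wrist_force: [0.4, -0.4, -0.6]
gripper_width: 0.242
gripper_force: 0.0
```

Emit:
drive_tool(rows=[[25, 0, 0, 0, 0, 0, 0], [25, -6, 0.7, 0, 0, 0, 0], [25, -6, 0.7, 0, 0, 0, 0], [25, -6, 0.7, 0, 0, 0, 0], [25, 0, 0, 0, 0, 0, 0]])

```text
time_s: 8.23
tcp_pos: [0.58, 0.0526, 0.1671]
ee_rot: [[0.992, -0.125, 0.002], [-0.125, -0.992, 0.001], [0.001, -0.001, -1.0]]
wrist_force: [0.7, -0.4, 0.4]
gripper_width: 0.254
gripper_force: 0.0
```

Emit:
drive_tool(rows=[[25, -4, 0.5, 1, 0, 0, 0], [25, -4, 0.5, 2, 0, 0, 0], [25, -4, 0.5, 2, 0, 0, 0], [25, 0, 0, 0, 0, 0, 0]])

```text
time_s: 8.57
tcp_pos: [0.5686, 0.0539, 0.1715]
ee_rot: [[0.992, -0.126, 0.001], [-0.126, -0.992, 0.0], [0.001, -0.0, -1.0]]
wrist_force: [-0.7, 0.0, 0.3]
gripper_width: 0.25
gripper_force: 0.0
```

```bash
python3 look.py
```

```text
8.5667 0.25040759854784483 [[ -4.02   0.44 171.53]] [-0.67  0.03  0.31]
192  .  .  .  .  .  .  .  .  .  .  .  .  .  .  .  .  .  .  .  .  .  .  .
186  .  .  .  .  .  .  .  .  .  .  .  .  .  .  .  .  .  .  .  .  .  .  .
180  .  .  .  .  .  .  .  .  .  .  .  .  .  .  .  .  .  .  .  .  .  .  .
174  .  .  .  .  .  .  .  .  .  .  .  .  .  .  .  .  .  .  .  .  .  .  .
168  .  .  .  .  .  .  .  .  .  .  .  .  .  .  .  .  .  .  .  . 10  9  .
162  .  .  .  .  .  .  .  .  .  .  .  .  .  .  .  .  .  .  .  .  2 17  .
156  .  .  .  .  .  .  .  .  .  .  .  .  .  .  .  .  .  .  .  .  .  8  .
150  .  .  .  .  .  .  .  .  .  .  .  .  .  .  .  .  .  .  .  .  . 12  1
144  .  .  .  .  .  .  .  .  .  1  .  .  .  .  .  .  .  .  .  .  .  8  2
138  .  .  .  .  .  .  .  .  1 14  .  .  .  .  .  .  .  .  .  .  .  6  3
```

```bash
python3 - <<'E'
from h import *
s,c=wrist();c2=capture('side');c3=capture('top')
for q,n in ((c2,'side'),(c3,'top')):
    print(n,proj(q,np.r_[s['tcp_pos']]),proj(q,wd([[-.0065,0,.162]])))
a=cv2.resize(c['frame'][120:420,130:430,::-1],(400,400));b=cv2.resize(c2['frame'][180:250,235:305,::-1],(400,400),interpolation=2)
cv2.imwrite('pics/w4.png',np.hstack([a,b]))
E
```

```text
side [[262.89112487 209.56530434]] [[262.7385055  211.93322578]]
top [[315.47683639 191.19631657]] [[315.19215358 193.75465434]]
```

View pics/w4.png

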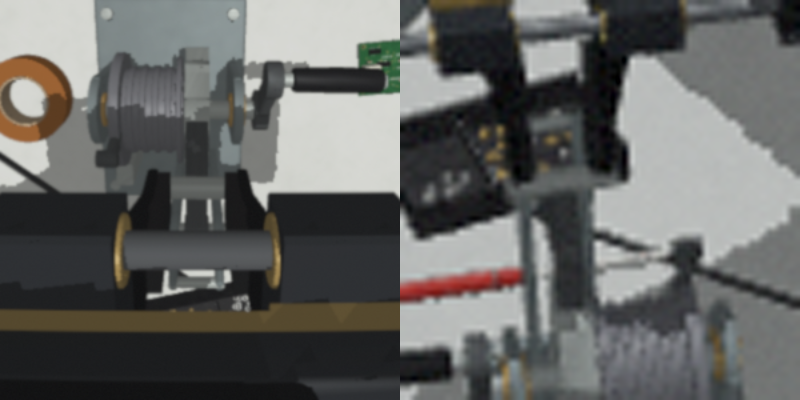

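```bash
python3 - <<'E'
from h import *
np.set_printoptions(suppress=True,precision=1)
for n in ('side','top'):
    c=capture(n);v,u=np.nonzero(c['z_map']>0);S=st(world(c,np.c_[u,v]))*1000
    for lo,hi in ((-32,-10),(-9,9),(10,32)):
        for z in range(148,215,6):
            b=S[(abs(S[:,0])<60)&(S[:,1]>lo)&(S[:,1]<hi)&(S[:,2]>z)&(S[:,2]<=z+6)]
            if len(b): print(n,lo,z,len(b),'x',b[:,0].min(),np.median(b[:,0]),b[:,0].max(),'y',b[:,1].min(),b[:,1].max())
E
```

```text
side -32 160 8 x -5.485099927957988 -3.10942002099234 -0.6038162999122415 y -21.63096989163164 -10.801667165737914
side -32 166 10 x -9.74101369807734 -4.073337516180837 1.3974105214857249 y -21.47550789377188 -10.226288076785558
side -32 172 3 x 5.647010647452897 6.606381483434562 6.738467230398181 y -17.8033173495174 -15.487195160401138
side -32 178 10 x -9.599246574611444 6.4694449561109835 8.334550488353106 y -20.088606555721917 -12.87203266951984
side -32 184 10 x -5.495095546719924 5.5108357760991 8.905840498517254 y -20.132792015304908 -12.331784050673651
side -32 190 9 x 4.941694338420633 7.3519147264379745 8.385389458918548 y -19.108594145765633 -12.220998423905582
side -32 196 11 x 0.8362091224085202 6.197831484619806 8.95809226742622 y -18.49056909332895 -11.265748852865213
side -32 202 12 x 4.564768104994097 6.938302750404395 9.019449470015825 y -22.297561803203457 -13.470820230988041
side -32 208 11 x 3.7541870746216763 6.742854199902992 9.513673212453305 y -22.154503848198747 -10.976101196346725
side -32 214 16 x 5.409880729135245 7.7781605383533226 9.810251664097429 y 
[... 2064 characters left out ...]
333893811156525
top -32 202 1 x -14.973248346006793 -14.973248346006793 -14.973248346006793 y -17.289916715961134 -17.289916715961134
top -9 166 18 x -10.307396579652814 -8.71269518095794 -6.7096505457277935 y -8.666340210987464 8.053898063400757
top -9 172 2 x -9.17753099460718 -8.59453450350013 -8.01153801239308 y -8.273932619940288 0.7138962746557269
top 10 184 1 x -13.506281128772699 -13.506281128772699 -13.506281128772699 y 11.904268435942225 11.904268435942225
top 10 190 1 x -13.345456031806647 -13.345456031806647 -13.345456031806647 y 12.353660143359246 12.353660143359246
top 10 196 1 x -13.602962638077376 -13.602962638077376 -13.602962638077376 y 10.667848942191142 10.667848942191142
```

Emit:
drive_tool(rows=[[85, 0, 0, 3, 0, 0, 0], [85, -2.5, 0.3, 0, 0, 0, 0], [85, 0, 0, 0, 0, 0, 0], [85, 0, 0, 0, 0, 0, 0], [85, 0, 0, 0, 0, 0, 0]])

```text
time_s: 9.33
tcp_pos: [0.5664, 0.0541, 0.1737]
ee_rot: [[0.992, -0.126, 0.0], [-0.126, -0.992, 0.0], [0.0, -0.0, -1.0]]
wrist_force: [0.6, 0.3, -0.5]
gripper_width: 0.544
gripper_force: 0.0
```

Emit:
drive_tool(rows=[[85, 0, 0, -14, 0, 0, 0], [85, 0, 0, -14, 0, 0, 0], [40, 0, 0, 0, 0, 0, 0], [0, 0, 0, 0, 0, 0, 0], [0, 0, 0, 0, 0, 0, 0]])

```text
time_s: 9.75
tcp_pos: [0.567, 0.0541, 0.1463]
ee_rot: [[0.992, -0.126, 0.001], [-0.126, -0.992, -0.0], [0.001, -0.0, -1.0]]
wrist_force: [-0.3, -0.4, 0.9]
gripper_width: 0.63
gripper_force: 0.0
```

Emit:
drive_tool(rows=[[0, 0, 0, 0, 0, 0, 0], [0, 0, 0, 0, 0, 0, 0], [0, 0, 0, 0, 0, 0, 0], [0, 0, 0, 0, 0, 0, 0], [0, 0, 0, 0, 0, 0, 0]])

```text
time_s: 10.17
tcp_pos: [0.5672, 0.0544, 0.1465]
ee_rot: [[0.992, -0.126, 0.002], [-0.126, -0.992, 0.001], [0.002, -0.001, -1.0]]
wrist_force: [0.9, 1.4, 2.5]
gripper_width: 0.493
gripper_force: 30.0
```

Emit:
drive_tool(rows=[[0, -4.0, 0.5, 3.7, 0, 0, 0], [0, -4.0, 0.5, 3.6, 0, 0, 0], [0, -4.1, 0.5, 3.5, 0, 0, 0], [0, -6.5, 0.8, 3.7, 0, 0, 0], [0, -6.5, 0.8, 3.6, 0, 0, 0]])

```text
time_s: 10.58
tcp_pos: [0.5406, 0.0578, 0.1637]
ee_rot: [[0.992, -0.126, -0.0], [-0.126, -0.992, 0.001], [-0.0, -0.001, -1.0]]
wrist_force: [2.8, 4.5, -4.2]
gripper_width: 0.502
gripper_force: 30.0
```

Held. Continue round.

Emit:
drive_tool(rows=[[0, -7.1, 0.9, 2.2, 0, 0, 0], [0, -7.1, 0.9, 2.2, 0, 0, 0], [0, -7.4, 0.9, 0.7, 0, 0, 0], [0, -7.4, 0.9, 0.6, 0, 0, 0]])

```text
time_s: 10.92
tcp_pos: [0.5112, 0.0616, 0.1687]
ee_rot: [[0.992, -0.126, -0.0], [-0.126, -0.992, 0.002], [-0.001, -0.002, -1.0]]
wrist_force: [3.2, 4.9, -9.6]
gripper_width: 0.492
gripper_force: 30.0
```

Emit:
drive_tool(rows=[[0, -7.4, 0.9, -0.9, 0, 0, 0], [0, -7.4, 0.9, -0.9, 0, 0, 0], [0, -7.0, 0.9, -2.4, 0, 0, 0], [0, -7.0, 0.9, -2.4, 0, 0, 0], [0, 0, 0, 0, 0, 0, 0]])

```text
time_s: 11.33
tcp_pos: [0.483, 0.0654, 0.1623]
ee_rot: [[0.992, -0.125, 0.002], [-0.125, -0.992, 0.002], [0.002, -0.002, -1.0]]
wrist_force: [5.7, 4.9, -6.6]
gripper_width: 0.497
gripper_force: 30.0
```

Emit:
drive_tool(rows=[[0, -6.2, 0.8, -3.9, 0, 0, 0], [0, -6.2, 0.8, -3.9, 0, 0, 0], [0, -3.8, 0.5, -3.4, 0, 0, 0], [0, -3.7, 0.5, -3.3, 0, 0, 0], [0, 0, 0, 0, 0, 0, 0]])

```text
time_s: 11.75
tcp_pos: [0.4638, 0.0679, 0.1491]
ee_rot: [[0.992, -0.125, 0.003], [-0.125, -0.992, 0.002], [0.003, -0.002, -1.0]]
wrist_force: [1.4, 5.0, -0.2]
gripper_width: 0.496
gripper_force: 30.0
```

Emit:
drive_tool(rows=[[100, 0, 0, 0, 0, 0, 0], [100, 0, 0, 0, 0, 0, 0], [100, 0, 0, 20, 0, 0, 0], [100, 0, 0, 30, 0, 0, 0], [100, 0, 0, 30, 0, 0, 0]])

```text
time_s: 12.17
tcp_pos: [0.4613, 0.0654, 0.2284]
ee_rot: [[0.992, -0.126, -0.006], [-0.126, -0.992, -0.004], [-0.005, 0.004, -1.0]]
wrist_force: [1.8, 0.4, 0.9]
gripper_width: 0.79
gripper_force: 0.0
```

```bash
python3 - <<'E'
from h import *
np.set_printoptions(suppress=True,precision=1)
s=sense();print(s['joints'],s['tcp_pos'],st(s['tcp_pos'])*1000)
c=capture('top');v,u=np.nonzero(c['z_map']>0);S=st(world(c,np.c_[u,v]))*1000
b=S[(S[:,0]>-150)&(S[:,0]<30)&(abs(S[:,1])<28)&(S[:,2]>115)&(S[:,2]<220)]
H=np.histogram2d(b[:,2],b[:,0],bins=[np.arange(116,220,6),np.arange(-150,31,8)])[0].astype(int)
for i in range(len(H)-1,-1,-1): print(116+6*i,' '.join('%2d'%q if q else ' .' for q in H[i]))
E
```

```text
[ 28.1   6.  -19.6   0.  -64.8  54.6] [0.5 0.1 0.2] [[-111.9   -1.7  228.4]]
212  .  .  .  .  .  .  .  .  .  .  .  .  .  .  .  .  .  .  .  .  .  .
206  .  .  .  .  .  .  .  .  .  .  .  .  .  .  .  .  .  .  .  .  .  .
200  .  .  .  .  .  .  .  .  .  .  .  .  .  .  .  .  .  .  .  .  .  .
194  .  .  .  .  .  .  .  .  .  .  .  .  .  .  .  .  .  .  .  .  .  .
188  .  .  .  .  .  .  .  .  .  .  .  .  .  .  .  .  .  .  .  .  .  .
182  .  .  .  .  .  .  .  .  .  .  .  .  .  .  .  .  .  .  .  .  .  .
176  .  .  .  .  .  .  .  .  .  .  .  .  .  .  .  .  .  .  .  .  .  .
170  .  .  .  .  .  .  .  .  .  .  .  .  .  .  .  .  .  .  .  .  .  .
164  .  .  .  .  .  .  .  .  .  .  .  .  .  .  .  .  .  .  .  .  .  .
158  .  .  .  .  .  .  .  .  .  .  .  .  .  .  .  .  .  .  .  .  .  .
152  .  .  .  .  .  .  .  .  .  .  .  .  .  .  .  .  .  .  .  .  .  .
146  .  .  .  .  .  .  .  .  .  .  .  .  .  .  .  .  .  .  .  .  .  .
140  .  .  .  .  .  .  .  .  .  .  .  .  .  .  .  .  .  .  .  .  .  .
134  .  .  .  .  .  .  .  .  .  .  .  .  .  .  .  .  .  .  .  .  .  .
128  .  .  .  .  .  .  .  .  .  .  .  .  .  .  .  .  .  .  .  .  .  .
122  .  .  .  .  .  .  .  .  .  .  .  .  .  .  .  .  .  .  .  .  .  .
116  .  .  .  .  .  .  .  .  .  .  .  .  .  .  .  .  .  .  .  .  .  .
```

Emit:
drive_tool(rows=[[100, 10.1, -7, 0, 0, 0, -0.1208], [100, 10.1, -7, 0, 0, 0, -0.1208], [100, 10.1, -7, 0, 0, 0, -0.1208], [100, 10.1, -7, 0, 0, 0, -0.1208], [100, 10.1, -7, 0, 0, 0, -0.1208]])

```text
time_s: 12.63
tcp_pos: [0.5129, 0.0306, 0.228]
ee_rot: [[0.741, -0.672, -0.003], [-0.672, -0.741, -0.002], [-0.001, 0.003, -1.0]]
wrist_force: [-0.1, 1.1, -0.1]
gripper_width: 1.003
gripper_force: 0.0
```

Emit:
drive_tool(rows=[[100, 10.1, -7, 0, 0, 0, -0.1208], [100, 10.1, -7, 0, 0, 0, -0.1208], [100, 10.1, -7, 0, 0, 0, -0.1208], [100, 10.1, -7, 0, 0, 0, -0.1208], [100, 10.1, -7, 0, 0, 0, -0.1208]])

```text
time_s: 13.05
tcp_pos: [0.5634, -0.0043, 0.2278]
ee_rot: [[0.228, -0.974, -0.004], [-0.974, -0.228, -0.002], [0.001, 0.004, -1.0]]
wrist_force: [0.4, -0.5, 0.4]
gripper_width: 1.001
gripper_force: 0.0
```

Emit:
drive_tool(rows=[[100, 10.1, -7, 0, 0, 0, -0.1208], [100, 10.1, -7, 0, 0, 0, -0.1208], [100, 10.1, -7, 0, 0, 0, -0.1208], [100, 0, 0, 0, 0, 0, 0]])

```text
time_s: 13.38
tcp_pos: [0.5946, -0.0257, 0.2274]
ee_rot: [[-0.13, -0.991, -0.004], [-0.991, 0.13, -0.002], [0.002, 0.003, -1.0]]
wrist_force: [0.3, 0.3, -0.3]
gripper_width: 1.0
gripper_force: 0.0
```

```bash
cat > look2.py <<'E'
from h import *
from scipy.optimize import least_squares
np.set_printoptions(suppress=True,precision=1)
s,c=wrist()
print(s['time_s'],s['gripper_width'],st(s['tcp_pos'])*1000,np.array(s['tcp_pos'])*1000,np.array(s['wrist_force']))
for n,q in (('wrist',c),('side',capture('side')),('top',capture('top'))):
    v,u=np.nonzero(q['z_map']>0);S=st(world(q,np.c_[u,v]))*1000
    b=S[(S[:,0]>-60)&(S[:,0]<60)&(S[:,1]>-105)&(S[:,1]<-52)&(S[:,2]>80)&(S[:,2]<130)]
    if len(b)>10:
        r=least_squares(lambda p:np.hypot(b[:,0]-p[0],b[:,2]-p[1])-7,[np.median(b[:,0]),110],loss='soft_l1').x;print(n,len(b),'sleeve',r,np.degrees(np.arctan2(r[1]-70,r[0])),b[:,1].min(),b[:,1].max())
    b=S[(S[:,0]>-75)&(S[:,0]<10)&(S[:,1]>40)&(S[:,1]<58)&(S[:,2]>64)&(S[:,2]<130)&(np.hypot(S[:,0],S[:,2]-70)>47)]
    if len(b)>4: print(n,'lug',len(b),b.mean(0))
    b=S[(S[:,0]>-140)&(S[:,0]<-95)&(abs(S[:,1])<28)&(S[:,2]>120)]
    if len(b)>4: print(n,'bar back',len(b),b.mean(0),b[:,2].max())
E
python3 look2.py
```

```text
13.3833 0.9998256912060889 [[ 31.8 -75.3 227.4]] [594.6 -25.7 227.4] [ 0.3  0.3 -0.3]
wrist 760 sleeve [ 30.  111.2] 53.96450691057665 -98.81029236722921 -52.05295560339068
wrist lug 98 [-12.9  50.3 119.7]
side 135 sleeve [ 29.9 111.1] 54.00089229694767 -99.47552258331996 -52.50567693374881
side lug 21 [-14.3  48.8 114. ]
side bar back 109 [-109.3    2.   306. ] 573.9487479623319
top 32 sleeve [ 29.2 111.7] 55.03593705495347 -96.91607001875359 -52.11646226048193
top bar back 1293 [-121.    14.2  617.1] 634.7105606615007
```

Emit:
drive_tool(rows=[[100, -1.8, 0.2, -33, 0, 0, 0], [100, 0, 0, -33, 0, 0, 0], [100, 0, 0, -33, 0, 0, 0], [60, 0, 0, -31, 0, 0, 0], [0, 0, 0, 0, 0, 0, 0]])

```text
time_s: 13.95
tcp_pos: [0.5873, -0.0241, 0.0921]
ee_rot: [[-0.125, -0.992, -0.014], [-0.992, 0.125, -0.001], [0.003, 0.014, -1.0]]
wrist_force: [-0.4, -0.7, -1.0]
gripper_width: 0.921
gripper_force: 0.0
```

Emit:
drive_tool(rows=[[0, 0, 0, 0, 0, 0, 0], [0, 0, 0, 0, 0, 0, 0], [0, 0, 0, 0, 0, 0, 0], [0, 0, 0, 0, 0, 0, 0], [0, 0, 0, 0, 0, 0, 0]])

```text
time_s: 14.37
tcp_pos: [0.594, -0.0236, 0.1002]
ee_rot: [[-0.125, -0.992, 0.003], [-0.992, 0.125, 0.001], [-0.001, -0.003, -1.0]]
wrist_force: [-0.1, -0.1, -0.7]
gripper_width: 0.552
gripper_force: 0.0
```

Emit:
drive_tool(rows=[[0, 0, 0, 0, 0, 0, 0], [0, 0, 0, 0, 0, 0, 0], [0, 0, 0, 0, 0, 0, 0], [0, 0, 0, 0, 0, 0, 0], [0, 0, 0, 0, 0, 0, 0]])

```text
time_s: 14.78
tcp_pos: [0.5931, -0.0238, 0.0983]
ee_rot: [[-0.126, -0.992, -0.0], [-0.992, 0.126, -0.0], [0.0, 0.0, -1.0]]
wrist_force: [-0.6, -0.9, -0.6]
gripper_width: 0.173
gripper_force: 0.0
```

Emit:
drive_tool(rows=[[0, 0, 0, 0, 0, 0, 0], [0, 0, 0, 0, 0, 0, 0], [0, 0, 0, 0, 0, 0, 0]])

```text
time_s: 15.03
tcp_pos: [0.5933, -0.0239, 0.0983]
ee_rot: [[-0.126, -0.992, 0.0], [-0.992, 0.126, -0.0], [0.0, -0.0, -1.0]]
wrist_force: [0.7, -0.7, 0.1]
gripper_width: 0.148
gripper_force: 30.0
```

Emit:
drive_tool(rows=[[0, -4.4, 0.5, 2.9, 0, 0, 0], [0, -4.7, 0.6, 2.4, 0, 0, 0], [0, -4.8, 0.6, 1.8, 0, 0, 0], [0, -5.0, 0.6, 1.3, 0, 0, 0], [0, -5.2, 0.7, 0.8, 0, 0, 0]])

```text
time_s: 15.45
tcp_pos: [0.5685, -0.0205, 0.1072]
ee_rot: [[-0.126, -0.992, 0.0], [-0.992, 0.126, 0.001], [-0.001, -0.0, -1.0]]
wrist_force: [4.2, 0.8, -9.2]
gripper_width: 0.149
gripper_force: 30.0
```

Emit:
drive_tool(rows=[[0, -5.2, 0.7, 0.3, 0, 0, 0], [0, -5.2, 0.7, -0.3, 0, 0, 0], [0, -5.2, 0.7, -0.8, 0, 0, 0], [0, -5.0, 0.6, -1.3, 0, 0, 0], [0, 0, 0, 0, 0, 0, 0]])

```text
time_s: 15.87
tcp_pos: [0.5483, -0.0177, 0.1045]
ee_rot: [[-0.126, -0.992, 0.001], [-0.992, 0.126, 0.001], [-0.001, -0.001, -1.0]]
wrist_force: [6.2, 0.1, -13.3]
gripper_width: 0.15
gripper_force: 30.0
```

```bash
python3 look2.py
```

```text
15.8667 0.15046644596912434 [[-15.2 -73.2 104.5]] [548.3 -17.7 104.5] [  6.2   0.1 -13.3]
wrist 2370 sleeve [-15.6 128.1] 105.05129118577267 -98.81229597853158 -61.08637939986064
side 18 sleeve [  5.7 110.2] 81.87309683661148 -84.2074844112945 -63.743219138156114
side lug 5 [-45.4  48.   84.5]
side bar back 524 [-120.7   16.2  445.1] 526.1796388951973
top bar back 387 [-120.3   18.2  472.2] 526.7106648709671
```

Emit:
drive_tool(rows=[[0, -3.2, 0.4, -1.9, 0, 0, 0], [0, -3.2, 0.4, -2.2, 0, 0, 0], [0, 0, 0, 0, 0, 0, 0], [0, 0, 0, 0, 0, 0, 0]])

```text
time_s: 16.35
tcp_pos: [0.5431, -0.0171, 0.102]
ee_rot: [[-0.125, -0.992, 0.003], [-0.992, 0.125, 0.0], [-0.001, -0.003, -1.0]]
wrist_force: [5.7, -1.5, -6.1]
gripper_width: 0.149
gripper_force: 30.0
```

Emit:
drive_tool(rows=[[0, -1.4, 0.2, -1.3, 0, 0, 0], [0, -1.4, 0.2, -1.2, 0, 0, 0], [0, 0, 0, 0, 0, 0, 0], [0, 0, 0, 0, 0, 0, 0]])

```text
time_s: 16.68
tcp_pos: [0.5404, -0.0168, 0.1002]
ee_rot: [[-0.125, -0.992, 0.003], [-0.992, 0.125, -0.0], [-0.0, -0.003, -1.0]]
wrist_force: [4.1, -0.8, 0.4]
gripper_width: 0.151
gripper_force: 30.0
```

Emit:
drive_tool(rows=[[0, -1.2, 0.1, -0.8, 0, 0, 0], [0, -0.6, 0.1, -0.4, 0, 0, 0], [0, 0, 0, 0, 0, 0, 0], [0, 0, 0, 0, 0, 0, 0]])

```text
time_s: 17.02
tcp_pos: [0.5373, -0.0165, 0.0981]
ee_rot: [[-0.125, -0.992, -0.0], [-0.992, 0.125, 0.0], [-0.0, 0.0, -1.0]]
wrist_force: [2.0, 0.5, 4.5]
gripper_width: 0.151
gripper_force: 30.0
```

Emit:
drive_tool(rows=[[0, -0.9, 0.1, -0.5, 0, 0, 0], [0, -0.9, 0.1, -0.5, 0, 0, 0], [0, 0, 0, 0, 0, 0, 0], [0, 0, 0, 0, 0, 0, 0]])

```text
time_s: 17.35
tcp_pos: [0.5354, -0.0163, 0.0966]
ee_rot: [[-0.126, -0.992, -0.0], [-0.992, 0.126, 0.0], [-0.0, 0.001, -1.0]]
wrist_force: [0.3, 1.3, 5.5]
gripper_width: 0.145
gripper_force: 30.0
```

Emit:
drive_tool(rows=[[0, -0.8, 0.1, -0.6, 0, 0, 0], [0, -0.8, 0.1, -0.6, 0, 0, 0], [0, 0, 0, 0, 0, 0, 0], [0, 0, 0, 0, 0, 0, 0]])

```text
time_s: 17.68
tcp_pos: [0.5352, -0.0163, 0.0964]
ee_rot: [[-0.125, -0.992, 0.003], [-0.992, 0.125, -0.0], [-0.0, -0.003, -1.0]]
wrist_force: [2.9, 0.6, 6.9]
gripper_width: 0.153
gripper_force: 30.0
```

Emit:
drive_tool(rows=[[0, -0.8, 0.1, -0.6, 0, 0, 0], [0, 0, 0, 0, 0, 0, 0], [0, 0, 0, 0, 0, 0, 0]])

```text
time_s: 17.93
tcp_pos: [0.5352, -0.0163, 0.0963]
ee_rot: [[-0.125, -0.992, 0.004], [-0.992, 0.125, -0.0], [-0.0, -0.004, -1.0]]
wrist_force: [3.8, -1.2, 8.0]
gripper_width: 0.151
gripper_force: 30.0
```

```bash
python3 look2.py | grep -v back
```

```text
17.9333 0.1514947803579528 [[-28.4 -73.4  96.3]] [535.2 -16.3  96.3] [ 3.8 -1.2  8. ]
wrist 2773 sleeve [-28.6 110.2] 125.42580472588426 -98.69341463605276 -62.10734212310956
side 21 sleeve [-20.2 106.6] 118.86792147829469 -84.19627598512535 -63.51840962544914
```

Emit:
drive_tool(rows=[[60, 0, 0, 0, 0, 0, 0], [60, 0, 0, 0, 0, 0, 0], [60, 0, 0, 0, 0, 0, 0], [60, 0, 0, 0, 0, 0, 0], [60, 0, 0, 0, 0, 0, 0]])

```text
time_s: 18.5
tcp_pos: [0.5317, -0.0166, 0.0937]
ee_rot: [[-0.126, -0.992, -0.004], [-0.992, 0.126, -0.001], [0.001, 0.004, -1.0]]
wrist_force: [-0.5, -0.4, -0.8]
gripper_width: 0.444
gripper_force: 0.0
```

Emit:
drive_tool(rows=[[60, 0, 0, 20, 0, 0, 0], [80, 0, 0, 40, 0, 0, 0], [85, 0, 0, 40, 0, 0, 0], [85, 0, 0, 30, 0, 0, 0], [85, 0, 0, 0, 0, 0, 0]])

```text
time_s: 18.92
tcp_pos: [0.5365, -0.0161, 0.2318]
ee_rot: [[-0.124, -0.992, 0.012], [-0.992, 0.124, 0.001], [-0.002, -0.012, -1.0]]
wrist_force: [0.8, 0.4, -0.1]
gripper_width: 0.794
gripper_force: 0.0
```

```bash
python3 look2.py; python3 - <<'E'
from h import *
np.set_printoptions(suppress=True,precision=1)
s,c=wrist();cv2.imwrite('pics/w5.png',c['frame'][:,:,::-1])
v,u=np.nonzero(c['z_map']>0);S=st(world(c,np.c_[u,v]))*1000
b=S[(S[:,0]>-150)&(S[:,0]<-85)&(abs(S[:,1])<30)&(S[:,2]>130)];print(len(b),b.mean(0),b.min(0),b.max(0))
E
```

```text
18.9167 0.7936095637577517 [[-27.  -73.1 231.8]] [536.5 -16.1 231.8] [ 0.8  0.4 -0.1]
wrist 736 sleeve [-28.6 109.7] 125.7343456672547 -98.30224129269338 -52.25842374160514
wrist lug 5 [-48.3  45.6  68.2]
wrist bar back 21 [-117.8  -19.9  158.9] 163.05773566421362
side 121 sleeve [-28.6 109.6] 125.88034688932467 -98.97507868377076 -52.291193999656805
side bar back 75 [-111.3    1.   177.4] 565.940087411904
top 81 sleeve [-28.5 109.6] 125.75581386006705 -99.05050458681686 -52.7169876192362
top bar back 1028 [-109.3   11.7  558.9] 598.6672489647797
2 [-86.    6.2 172.3] [-86.4   6.2 172.1] [-85.6   6.3 172.4]
```

View pics/w5.png

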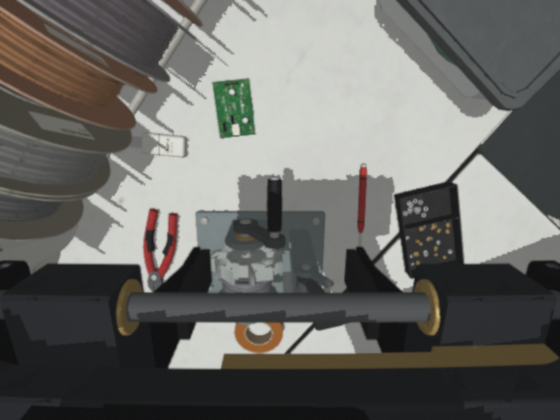

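Emit:
drive_tool(rows=[[85, -6.15, 6.5, 0, 0, 0, 0.1208], [85, -6.15, 6.5, 0, 0, 0, 0.1208], [85, -6.15, 6.5, 0, 0, 0, 0.1208], [85, -6.15, 6.5, 0, 0, 0, 0.1208], [85, -6.15, 6.5, 0, 0, 0, 0.1208]])

```text
time_s: 19.53
tcp_pos: [0.501, 0.0162, 0.2226]
ee_rot: [[0.465, -0.885, -0.005], [-0.885, -0.465, -0.001], [-0.001, 0.005, -1.0]]
wrist_force: [-0.3, -0.5, -0.3]
gripper_width: 0.849
gripper_force: 0.0
```

Emit:
drive_tool(rows=[[85, -6.15, 6.5, 0, 0, 0, 0.1208], [85, -6.15, 6.5, 0, 0, 0, 0.1208], [85, -6.15, 6.5, 0, 0, 0, 0.1208], [85, -6.15, 6.5, 0, 0, 0, 0.1208], [85, -6.15, 6.5, 0, 0, 0, 0.1208]])

```text
time_s: 19.95
tcp_pos: [0.4703, 0.0486, 0.2228]
ee_rot: [[0.886, -0.464, -0.004], [-0.464, -0.886, -0.002], [-0.003, 0.004, -1.0]]
wrist_force: [0.2, 0.0, -0.7]
gripper_width: 0.848
gripper_force: 0.0
```

Emit:
drive_tool(rows=[[85, -6.15, 6.5, 0, 0, 0, 0.1208], [85, -6.15, 6.5, 0, 0, 0, 0.1208], [85, -6.15, 6.5, 0, 0, 0, 0.1208], [85, 0, 0, 0, 0, 0, 0], [85, 0, 0, 0, 0, 0, 0]])

```text
time_s: 20.37
tcp_pos: [0.4526, 0.0681, 0.2236]
ee_rot: [[0.992, -0.128, -0.003], [-0.128, -0.992, -0.001], [-0.002, 0.002, -1.0]]
wrist_force: [0.7, 0.5, -0.6]
gripper_width: 0.85
gripper_force: 0.0
```

```bash
python3 - <<'E'
from h import *
np.set_printoptions(suppress=True,precision=1)
s,c=wrist();print(s['time_s'],s['gripper_width'],st(s['tcp_pos'])*1000,s['ee_rot'])
v,u=np.nonzero(c['z_map']>0);S=st(world(c,np.c_[u,v]))*1000
b=S[(S[:,0]>-150)&(S[:,0]<-100)&(abs(S[:,1])<35)&(S[:,2]>145)&(S[:,2]<175)];print(len(b),b.mean(0),b.min(0),b.max(0))
E
```

```text
20.3667 0.8502086273572452 [[-120.9   -0.1  223.6]] [[ 1.  -0.1 -0. ]
 [-0.1 -1.  -0. ]
 [-0.   0.  -1. ]]
960 [-112.5    2.1  162.7] [-120.2  -19.8  156.2] [-100.    23.8  168.6]
```

Emit:
drive_tool(rows=[[85, 4.5, 0.2, -25, 0, 0, 0], [85, 0, 0, -30, 0, 0, 0], [80, 0, 0, -25, 0, 0, 0], [40, 0, 0, 0, 0, 0, 0], [0, 0, 0, 0, 0, 0, 0]])

```text
time_s: 20.83
tcp_pos: [0.4575, 0.0677, 0.1439]
ee_rot: [[0.992, -0.128, -0.003], [-0.128, -0.992, -0.002], [-0.003, 0.003, -1.0]]
wrist_force: [1.1, -0.5, 0.9]
gripper_width: 0.727
gripper_force: 0.0
```

Emit:
drive_tool(rows=[[0, 0, 0, 0, 0, 0, 0], [0, 0, 0, 0, 0, 0, 0], [0, 0, 0, 0, 0, 0, 0], [0, 0, 0, 0, 0, 0, 0], [0, 0, 0, 0, 0, 0, 0]])

```text
time_s: 21.25
tcp_pos: [0.4588, 0.0688, 0.1463]
ee_rot: [[0.992, -0.126, 0.003], [-0.126, -0.992, 0.001], [0.003, -0.001, -1.0]]
wrist_force: [-0.2, -0.6, 3.3]
gripper_width: 0.496
gripper_force: 30.0
```

Emit:
drive_tool(rows=[[0, 0, 0, 0, 0, 0, 0], [0, 0, 0, 0, 0, 0, 0], [0, 0, 0, 0, 0, 0, 0]])

```text
time_s: 21.5
tcp_pos: [0.4588, 0.0688, 0.1462]
ee_rot: [[0.992, -0.125, 0.003], [-0.125, -0.992, 0.001], [0.003, -0.001, -1.0]]
wrist_force: [-0.4, -0.4, 6.8]
gripper_width: 0.494
gripper_force: 30.0
```

Emit:
drive_tool(rows=[[0, 3.0, -0.4, 3.7, 0, 0, 0], [0, 3.0, -0.4, 3.6, 0, 0, 0], [0, 3.8, -0.5, 3.3, 0, 0, 0], [0, 3.8, -0.5, 3.3, 0, 0, 0]])

```text
time_s: 21.83
tcp_pos: [0.4706, 0.067, 0.1585]
ee_rot: [[0.992, -0.126, -0.003], [-0.126, -0.992, 0.001], [-0.003, -0.0, -1.0]]
wrist_force: [-1.7, 4.5, -1.0]
gripper_width: 0.499
gripper_force: 30.0
```

Emit:
drive_tool(rows=[[0, 6.4, -0.8, 3.9, 0, 0, 0], [0, 6.4, -0.8, 3.9, 0, 0, 0], [0, 7.0, -0.9, 2.4, 0, 0, 0], [0, 7.0, -0.9, 2.4, 0, 0, 0]])

```text
time_s: 22.17
tcp_pos: [0.4985, 0.0634, 0.1719]
ee_rot: [[0.992, -0.126, -0.001], [-0.126, -0.992, 0.0], [-0.001, -0.0, -1.0]]
wrist_force: [-2.3, 3.3, -0.1]
gripper_width: 0.498
gripper_force: 30.0
```

Emit:
drive_tool(rows=[[0, 7.4, -0.9, 0.9, 0, 0, 0], [0, 7.4, -0.9, 0.9, 0, 0, 0], [0, 7.4, -0.9, -0.6, 0, 0, 0], [0, 7.4, -0.9, -0.6, 0, 0, 0]])

```text
time_s: 22.5
tcp_pos: [0.5294, 0.0594, 0.1729]
ee_rot: [[0.992, -0.126, 0.002], [-0.126, -0.992, -0.0], [0.002, 0.0, -1.0]]
wrist_force: [-1.7, 1.8, 2.8]
gripper_width: 0.493
gripper_force: 30.0
```

Emit:
drive_tool(rows=[[0, 7.1, -0.9, -2.2, 0, 0, 0], [0, 7.1, -0.9, -2.2, 0, 0, 0], [0, 6.5, -0.8, -3.6, 0, 0, 0], [0, 6.5, -0.8, -3.6, 0, 0, 0], [0, 0, 0, 0, 0, 0, 0]])

```text
time_s: 22.92
tcp_pos: [0.5581, 0.0557, 0.1608]
ee_rot: [[0.992, -0.126, 0.004], [-0.126, -0.992, -0.001], [0.004, 0.0, -1.0]]
wrist_force: [1.9, 0.2, 6.5]
gripper_width: 0.497
gripper_force: 30.0
```

Emit:
drive_tool(rows=[[0, 2.8, -0.3, -2.7, 0, 0, 0], [0, 2.7, -0.3, -2.7, 0, 0, 0], [0, 2.3, -0.3, -2.5, 0, 0, 0], [0, 2.2, -0.3, -2.5, 0, 0, 0], [0, 0, 0, 0, 0, 0, 0]])

```text
time_s: 23.33
tcp_pos: [0.5686, 0.0544, 0.1516]
ee_rot: [[0.992, -0.125, 0.007], [-0.125, -0.992, -0.001], [0.007, 0.0, -1.0]]
wrist_force: [4.0, -2.6, 5.8]
gripper_width: 0.496
gripper_force: 30.0
```

Emit:
drive_tool(rows=[[0, 2.0, -0.2, -3.5, 0, 0, 0], [0, 0.6, -0.1, -1.5, 0, 0, 0], [0, 0, 0, 0, 0, 0, 0]])

```text
time_s: 23.58
tcp_pos: [0.5721, 0.054, 0.1474]
ee_rot: [[0.992, -0.125, 0.01], [-0.125, -0.992, -0.001], [0.01, -0.0, -1.0]]
wrist_force: [4.6, -3.7, 6.6]
gripper_width: 0.495
gripper_force: 30.0
```

Emit:
drive_tool(rows=[[85, 0, 0, 0, 0, 0, 0], [85, 0, 0, 0, 0, 0, 0], [85, 0, 0, 0, 0, 0, 0], [85, 0, 0, 0, 0, 0, 0], [85, 0, 0, 0, 0, 0, 0]])

```text
time_s: 24.0
tcp_pos: [0.567, 0.0547, 0.1442]
ee_rot: [[0.992, -0.126, -0.002], [-0.126, -0.992, -0.0], [-0.002, 0.001, -1.0]]
wrist_force: [0.9, -0.2, -0.7]
gripper_width: 0.783
gripper_force: 0.0
```

Emit:
drive_tool(rows=[[85, 0, 0, 20, 0, 0, 0], [85, 0, 0, 40, 0, 0, 0], [85, -15, 1, 40, 0, 0, 0], [85, -40, 5, 0, 0, 0, 0], [85, -40, 5, 0, 0, 0, 0]])

```text
time_s: 24.42
tcp_pos: [0.4737, 0.0664, 0.2457]
ee_rot: [[0.992, -0.127, 0.004], [-0.127, -0.992, 0.002], [0.004, -0.003, -1.0]]
wrist_force: [-0.9, 1.1, 0.5]
gripper_width: 0.85
gripper_force: 0.0
```

```bash
python3 look.py; python3 look2.py | grep -v back; python3 - <<'E'
from h import *
s,c=wrist();c2=capture('side')
cv2.imwrite('pics/f.png',np.hstack([cv2.resize(c['frame'][:,:,::-1],(400,300)),cv2.resize(c2['frame'][180:285,210:350,::-1],(400,300),interpolation=2)]))
E
```

```text
24.4167 0.8499684071069987 [[-99.67   0.94 245.66]] [-0.9   1.07  0.46]
192  .  .  .  .  .  .  .  .  .  .  .  .  .  .  .  .  .  .  .  .  .  .  .
186  .  .  .  .  .  .  .  .  .  .  .  .  .  .  .  .  .  .  .  .  .  .  .
180  .  .  .  .  .  .  .  .  .  .  .  .  .  .  .  .  .  .  .  .  .  .  .
174  .  .  .  .  .  .  .  .  .  .  .  .  .  .  .  .  .  .  .  .  .  .  .
168  .  .  .  .  .  .  .  .  .  .  .  .  .  .  .  .  .  .  .  .  .  .  .
162  .  .  .  .  .  .  .  .  .  .  .  .  .  .  .  .  .  .  .  .  .  .  .
156  .  .  .  .  .  .  .  .  .  .  .  .  .  .  .  .  .  .  .  .  .  4 17
150  .  .  .  .  .  .  .  .  .  .  .  .  .  .  .  .  .  .  .  .  .  . 13
144  .  .  .  .  .  .  .  .  .  3  1  .  .  .  .  .  .  .  .  .  .  . 11
138  .  .  .  .  .  .  .  .  . 15  2  .  .  .  .  .  .  .  .  .  .  .  9
24.5167 0.8509448579567155 [[-106.1   -1.3  243.6]] [467.1  65.  243.6] [1.  1.  0.8]
wrist 777 sleeve [-28.2 109.6] 125.46749553028943 -98.05154333461559 -52.04161132720537
wrist lug 69 [-50.1  50.6  69.9]
side 123 sleeve [-28.8 109.5] 126.14217545965174 -98.94867394805094 -52.253165665832526
```

View pics/f.png

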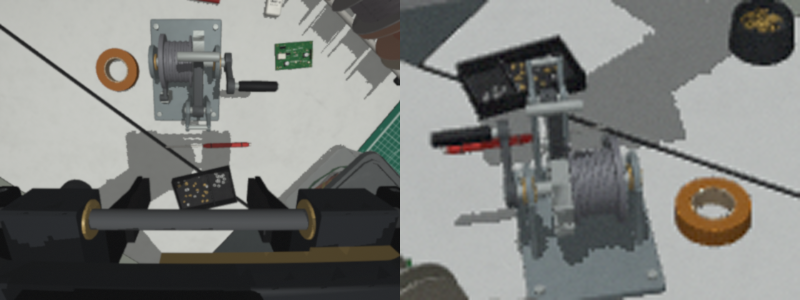

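The picture shows the pawl's bar (right half, about 553,105) low over the wheel, with its top near z 160 mm, so the pawl is at about 0. The lug is on the post and the bystanders haven't moved.

```bash
python3 -c "
from station import finish_job
print(finish_job())"
```

```text
the job is handed in; nothing more can be done
None
```

The spring drum is let down with its lug resting on the end stop, pressed at about 8 N at the crank. The pawl's nose is down in the deep notch, the gripper is clear, the other things looked unmoved, and I handed the job in at about 25 s of the 69 s; the first two lift attempts slipped off the bar and the pawl fell back on to ordinary teeth at least once before the third held.

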